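# Feed the carrier under the scan bridge and home below the lamp hood

### The job

Slide the grey carrier with its terminal block along the inspection station's lane, away from you, under the low scan bridge and on beneath the lamp hood until it lightly presses the sprung buffer at the far end, then let go of it there; do not lift it out of the lane. The gripper does not fit under the bridge, so take the carrier by its rear tab first and by its front tab on the far side; do not bottom the buffer, keep the terminal block in its place on the carrier, and leave the capacitor, screwdriver and cutters beside the station alone.

Things in the scene. Friction and masses are not known exactly. Their poses are not given: they have to be found in the camera images.
- lane (a point): Middle of the station's lane floor, straight below the scan bridge, 6 mm above the bench; x along the lane in feed direction (away from the robot), y left, z up. Fixed base x -126 to +130 mm, y +-37. Two side rails (inner faces y +-24, outer +-31, tops 18 mm above the bench) guide the carrier with 2 mm play each side; open above. Buffer housing x +120 to +130, 26 mm high.
- bridge (a point): Middle of the underside of the dark scan bridge, 56 mm above the bench, straight above point lane; axes as lane's. The bridge crosses the lane at lane x -7 to +7 mm, y +-37 mm; its top is 64 mm above the bench.
- hood (a point): Middle of the lower right (-y) edge of the grey lamp hood, 190 mm above the bench, at lane x +83, y -18 mm; axes as lane's. The hood covers lane x +45 to +121, y -18 to +65 mm, top 214 mm above the bench; column at lane x +85, y +53. Its -y side is open: a gripper leaning about 35 degrees toward -y gets under it, an upright one does not. Beyond it the bench's shelf begins at world x 0.72.
- buffer_face (a point): Centre of the black rubber face of the sprung buffer, 12.5 mm above the bench, at lane x +106 mm when not pressed; axes as lane's. The front end of the carrier meets it.
- buffer (a joint): How far the buffer is pressed in, m: 0 free, grows along lane +x, 0.010 hard at the bottom. Spring 1.5 N per mm, no preload; when let go it pushes the carrier back to about where the face is free.
- carrier_mid (a point): Middle of the top of the carrier's plate, 12 mm above the bench. Grey plastic, plate 112 long (x) x 44 wide x 6 mm thick, about 0.2 kg, sliding on the lane floor; x points toward the buffer, front end at x +56. Two 3 mm ribs at x +-13.5 mm hold the terminal block between them. At the start this point is at lane x -68 to -42 mm: the front tab just before or under the bridge.
- rear_tab (a point): Centre of the rear grip tab of the carrier, an upright plate 8 mm thick (x), 22 mm wide (y), 38 mm high: its top is 50 mm above the bench, this point 31 mm. It lies 48 mm behind carrier_mid. Take it across the 8 mm thickness, with the fingertips on its top 15 to 20 mm.
- front_tab (a point): Centre of the front grip tab, the same in shape, 48 mm ahead of carrier_mid; it passes under the bridge with 6 mm to spare.
- terminal_mid (a point): Centre (half-way up, 10 mm above its underside) of the green terminal block lying loose between the carrier's ribs; 21 x 30 x 20 mm, its 30 mm side across the lane, 30 g.
- cap_upright: Dark capacitor standing upright on the bench to the right of the station's near end, 22 mm across, 40 mm high; origin at the centre of its underside. Leave alone.
- driver: Red-handled screwdriver lying left of the station's near half, 25 x 144 x 25 mm; origin on the bench under it. Leave alone.
- cutters_loose: Blue-handled flush cutters lying on the bench right of the station, 50 x 128 x 14 mm; origin on the bench under them. Leave alone.

How it is judged:
By the outcome, as a careful person would: the job done as asked, in the order asked, and still so for the second after the job is handed in, with the robot touching nothing.
It also fails if it takes over 58 s, if anything falls off the work surface, if the arm or the gripper's body presses on something with over 40 N, if the wrist force passes 120 N, or if a joint passes its speed limit or range.

### The arm

A 6-joint arm with a two-finger parallel gripper is mounted at the origin on a cart in front of the work surface, level with it; the furniture and walls round the work are solid. World frame = base frame: x ahead of the robot, y to its left, z up, the work surface at z = 0. Lengths are in mm, angles in rad, forces in N, time in s.
With the tool pointing down it reaches from about 350 to 875 mm from the base axis. Payload 4.2 kg.
Tool frame: the origin (TCP) lies midway between the tips of the shut fingers; the grasp point (between the pads) lies 19 mm behind it; z points along the fingers, y is the line along which they close (so a half turn about z gives the same grasp; the last joint's range is limited). The gripper opens to 85 mm and grips with 20 to 120 N. Pads are 22 mm wide; open, the fingers measure 114 mm over their backs; the gripper's body (76 mm by 85 mm) begins 54 mm behind the grasp point. The pads swing forward as they close: fully open they stand 13 mm farther back than shut.
Start: joints at [1.531, 0.385, 0.008, 0, -1.194, -0.259], TCP at [183.951, 597.295, 231.312] pointing down, gripper open.
Joint ranges: [-3.14, 3.14], [-1.21, 2.06], [-1.07, 1.41], [-3.16, 2.05], [-2.99, -0.16], [-3.1, 3.1]. Speed limits (rad/s): [2.79, 2.79, 3.14, 3.14, 3.14, 3.14].

### API

Orientations are given as a unit quaternion [x, y, z, w].
In Python, from bench import read_state, get_image, job_done gives the robot as it stands.
- The arm moves only by the tool servo_tool, never from a script. Its arguments are lists of equal length, an entry for each row: "rotation": the turn, a rotation vector about the world's x, y, z scaled (see below), a list of three; "slide": the shift along the world's x, y, z scaled (see below), a list of three; "grip": the opening, from -1 (shut) to 1 (fully open). In form: {"rotation": [[rx, ry, rz], ...], "slide": [[tx, ty, tz], ...], "grip": [grip, ...]}. A call has 1 to 8 rows; each row is the pose to reach, as a shift and turn from the pose commanded when the call began, turning the shorter way round; what a row does not reach only later rows make up. The controller multiplies each number of a shift by 0.2 m and each number of a turn by 360 degrees. A row lasts 1/8 s, in which the tool goes at most 62.5 mm and 10.7 degrees, less where a joint would pass 70% of its speed; a pose out of reach is approached as far as the arm can. A call with a number of a shift or a turn outside -1 to 1 is refused whole. A call with a gripper value outside its range is refused whole. The fingers move at their own pace and stop on an object; the grip force is fixed at half the most. Time passes only in rows, so rows that repeat a pose let the fingers close. It gives the time, the measured TCP pose, the force, the opening and the grip force at its end, in the units of the state.
- read_state(): the state, without advancing time (a new reading comes with each control period).
- get_image(name): name is "scene" or "top"; returns a dict with "image" (480x640x3 uint8, red, green, blue), "depth" (480x640 float32, mm along the optical axis (not along the pixel's ray), 0 where there is no reading), "camera_matrix" (3x3 intrinsics, pixels), "k1" (the pictures are not rectified: a ray, as slopes to the right and down, at radius r is drawn at 1 + k1 r^2 times it, then the intrinsics apply), "rvec" (rotation vector, rad) and "tvec" (3), from world to camera coordinates, as OpenCV has them. Camera axes: x right, y down, z forward; pixel columns grow to the right and rows downward; lengths in mm; the calibration is good to about 2 mm. A picture is of the moment at which its call begins.
- job_done(): hands the job in; it is judged then, once.
The state is a dict: "clock": time; "joints": joint angles; "joint_vel": joint speeds; "joint_efforts": joint torques, N m; "position": TCP position; "ee_rot": TCP orientation; "contact_force": force on the tool from outside, world axes, zero at the start; "wrist_torque": the same for the moment, N m; "gripper_width": finger opening in mm; "grasp_force": force on a finger pad.
Only numpy, scipy, OpenCV 4.12 (cv2) and the standard library are available. Lean on these libraries where they do the work, as an engineer would, in place of code of your own. Each camera call takes 0.05 s, during which the arm holds its last target. There are 200 camera calls.

## Working session

There is one attempt and no reset: what is moved stays moved. The work goes in short steps, Python scripts to look and compute and a tool call to move; the robot and the scene stay as the last step left them, time stands still between calls to the robot, and variables do not carry over. Pictures are saved under pics/ and viewed, at most 10 in all, crops included, and the job is handed in when it is done.

Besides the shell and the picture viewer there is one more tool, called by a JSON object that holds its "api" and its "payload", one argument or row to a line. servo_tool: Moves the arm, as the interface text tells. Shifts and turns lie within -1 to 1; 1 stands for 0.2 m of shift or 360 degrees of turn. Its arguments: {"type":"object","properties":{"rotation":{"type":"array","items":{"type":"array","items":{"type":"number","minimum":-1,"maximum":1}}},"slide":{"type":"array","items":{"type":"array","items":{"type":"number","minimum":-1,"maximum":1}}},"grip":{"type":"array","items":{"type":"number"}}},"required":["rotation","slide","grip"]}

```bash
mkdir -p pics
cat > h.py <<'E'
import numpy as np, cv2
from bench import read_state, get_image
from scipy.spatial.transform import Rotation as R
def save(n,f):
    d=get_image(n); cv2.imwrite(f,d["image"][:,:,::-1]); np.savez(f.replace('.png','.npz'),**d); return d
def cloud(d):
    K=d["camera_matrix"];v,u=np.mgrid[0:480,0:640]
    dist=np.array([d["k1"],0,0,0],float)
    p=cv2.undistortPoints(np.stack([u,v],-1).reshape(-1,1,2).astype(np.float64),K,dist).reshape(480,640,2)
    z=d["depth"][...,None].astype(float)
    c=np.concatenate([p*z,z],-1)
    M=cv2.Rodrigues(np.array(d["rvec"],float))[0]
    return (c-np.array(d["tvec"],float).ravel())@M
E
python3 - <<'E'
from h import *
for n in("scene","top"):
    d=save(n,f"pics/{n}0.png"); M=cv2.Rodrigues(np.array(d["rvec"],float))[0]
    print(n,d["k1"],d["camera_matrix"][0,0],-M.T@np.array(d["tvec"],float).ravel(),(d["depth"]>0).mean())
s=read_state();print(s)
E
```

```text
scene 0.0357089512228884 580.5588553004571 [ 126.5806764  -351.67151922  774.50020027] 0.9960384114583334
top -0.003059831295227682 520.8094741906898 [ 468.38753091  158.15091885 1103.00698669] 0.9961002604166667
{'clock': 0.1, 'joints': array([ 1.53062553e+00,  3.85475504e-01,  6.72789363e-03, -4.13566225e-04,
       -1.19402506e+00, -2.58607431e-01]), 'joint_vel': array([-0.00037521, -0.00373838,  0.0029668 ,  0.00294876,  0.00082286,
        0.00050883]), 'joint_efforts': array([-6.40205371e-05, -3.93323565e+01,  1.88929224e+01,  4.19793963e+00,
       -2.57944535e-03,  3.51825939e-06]), 'position': array([183.80110257, 596.79587967, 230.32313816]), 'ee_rot': array([ 9.88850328e-01, -1.48909423e-01, -8.33460556e-05,  1.00323644e-03]), 'contact_force': array([0.01970505, 0.71400096, 0.40444447]), 'wrist_torque': array([-0.05387016, -0.020995  , -0.00322803]), 'grasp_force': 0.0, 'gripper_width': 85.82618095871652}
```

View pics/scene0.png

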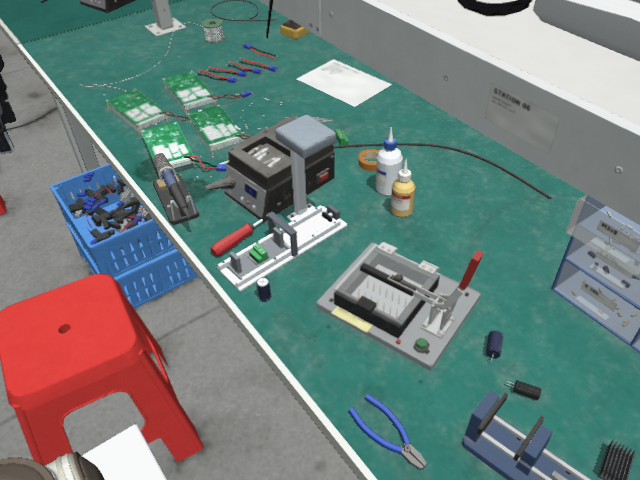

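View pics/top0.png

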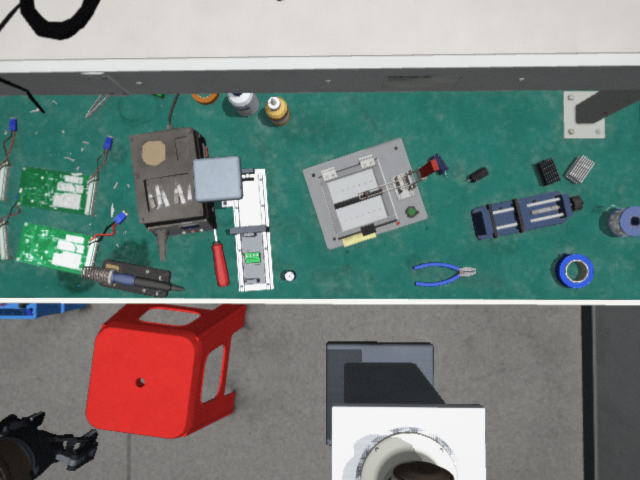

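The scene view shows the station with the carrier near (240,265), the bridge at (282,233) and the hood at (305,135). In the top view the lane runs from (257,290) up to (250,170). The bridge is at (250,231), the green block at (252,258), the capacitor at (289,275) and the driver at (221,265).

Run:
```python
from h import *
for n in("top","scene"):
    d=dict(np.load(f"pics/{n}0.npz")); P=cloud(d); im=d["image"].astype(int); np.set_printoptions(precision=1,suppress=True)
    if n=="top": box=(225,160,275,295)
    else: box=(215,110,350,290)
    m=np.zeros((480,640),bool); m[box[1]:box[3],box[0]:box[2]]=1
    r,g,b=im[...,0],im[...,1],im[...,2]; z=P[...,2]
    white=m&(im.min(-1)>190)&(z>-5)&(z<40)
    k,l,st,_=cv2.connectedComponentsWithStats(cv2.morphologyEx(white.astype(np.uint8),cv2.MORPH_CLOSE,np.ones((9,9))))
    pts=P[white]; top=pts[pts[:,2]>12]
    print(n,"white",len(pts),cv2.minAreaRect(pts[:,:2].astype(np.float32)),np.percentile(pts[:,2],[2,50,98]))
    print(" rails",cv2.minAreaRect(top[:,:2].astype(np.float32)))
    gr=m&(g>r+40)&(g>b+30)&(z>15)&(z<50); print(" green",gr.sum(),np.median(P[gr],0),cv2.minAreaRect(P[gr&(z>28)][:,:2].astype(np.float32)))
    br=m&(im.max(-1)<90)&(z>57)&(z<72); print(" bridge",br.sum(),cv2.minAreaRect(P[br][:,:2].astype(np.float32)),np.median(z[br]))
    hd=m&(z>190)&(z<230); print(" hood",hd.sum(),cv2.minAreaRect(P[hd][:,:2].astype(np.float32)),np.median(z[hd]))
    tb=m&(z>42)&(z<54)&(im.max(-1)<200); 
    k,l,st,ce=cv2.connectedComponentsWithStats(tb.astype(np.uint8))
    for i in range(1,k):
        if st[i,4]>5: q=P[l==i]; print(" tab?",st[i],q.mean(0),q.min(0),q.max(0),im[l==i].mean(0))
d=dict(np.load("pics/top0.npz"));a=cv2.resize(d["image"][150:300,200:300],None,fx=4,fy=4,interpolation=2)
d=dict(np.load("pics/scene0.npz"));b=cv2.resize(d["image"][180:300,200:360],None,fx=2.4,fy=5,interpolation=2)
cv2.imwrite("pics/c.png",np.hstack([a,b])[:,:,::-1])
```

```text
top white 2215 ((520.8441162109375, 336.2799377441406), (255.02833557128906, 89.02310180664062), 4.368038654327393) [ 2.1  7.1 20.9]
 rails ((517.0396118164062, 328.1247863769531), (242.72048950195312, 62.7481575012207), 4.536553859710693)
 green 139 [463.  323.7  27.9] ((465.9707336425781, 323.94293212890625), (13.355947494506836, 29.24330711364746), 5.78556489944458)
 bridge 4 ((516.4053344726562, 328.44366455078125), (6.161718845367432, 73.9429931640625), 0.1589551568031311) 61.18276136881154
 hood 690 ((598.3519287109375, 328.99066162109375), (30.55870246887207, 71.10204315185547), 87.64691925048828) 213.46839902419487
 tab? [243 233  12   3  32] [509.8 327.7  49.6] [507.6 317.7  43.9] [511.9 339.8  53.4] [141.6 146.8 152.4]
 tab? [247 279  11   4  43] [415.4 320.4  49. ] [412.2 310.3  45.1] [418.6 330.7  53.9] [142.3 147.  152.2]
scene white 2148 ((585.0801391601562, 449.2094421386719), (527.754638671875, 254.77972412109375), 60.75895690917969) [ 1.5  7.5 29.6]
 rails ((514.34912109375, 486.8580322265625), (247.60943603515625, 497.1488037109375), 0.10455290228128433)
 green 519 
[... 428 characters left out ...]
7.9] [633.7 413.   42. ] [716.  431.4  53.8] [51.7 51.  48.9]
 tab? [218 182  76  26 356] [535.3 440.   48.1] [480.7 401.8  42. ] [601.1 502.   54. ] [60.5 62.5 63.3]
 tab? [294 193  13   9  61] [595.7 382.2  47.8] [586.4 377.7  42.1] [611.2 390.8  53.8] [119.3 124.1 127.2]
 tab? [268 218   6   6  21] [512.5 359.3  47.4] [509.4 356.2  42. ] [517.8 363.1  53.3] [50.  54.9 57.7]
 tab? [273 226  11  11  60] [508.8 326.3  48.2] [504.  315.4  42.1] [515.  339.7  53.8] [114.8 121.8 124.6]
 tab? [290 236   7   7  28] [519.7 292.2  47.5] [514.6 289.5  42.4] [525.4 297.2  53.2] [74.3 78.2 82.4]
 tab? [229 251  12  12  70] [412.1 319.6  48. ] [408.  308.3  42.3] [418.7 334.1  52.3] [113.3 123.2 125.4]
```

View pics/c.png

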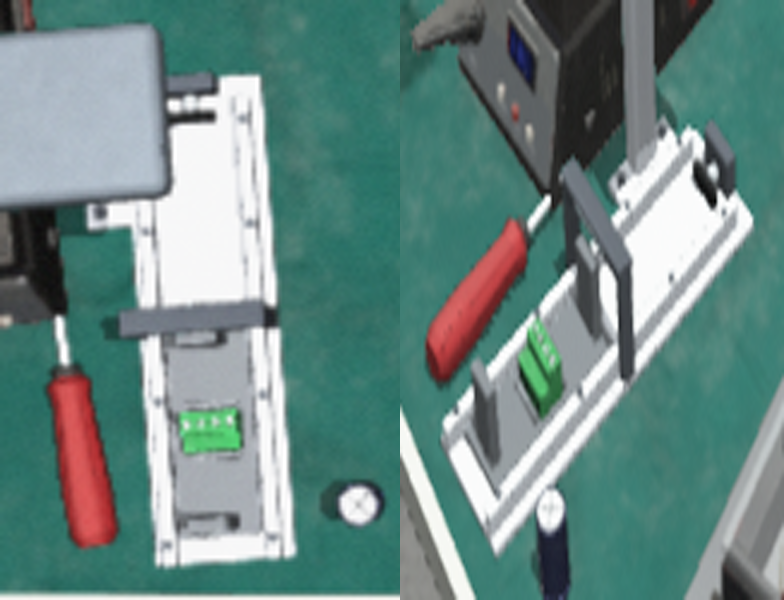

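The crop shows the front tab just short of the bridge, the rear tab at the near end and the block between the ribs. The buffer is the black bar at about (190,115). I'll make one refinement for the bridge, the lane ends and the heights of nearby things.

Run:
```python
from h import *
np.set_printoptions(precision=1,suppress=True)
yaw=np.radians(4.4);c,s=np.cos(yaw),np.sin(yaw)
o=np.array([516,328.])
for n in("top","scene"):
    d=dict(np.load(f"pics/{n}0.npz")); P=cloud(d); im=d["image"].astype(int)
    L=(P[...,:2]-o)@np.array([[c,-s],[s,c]]); x,y,z=L[...,0],L[...,1],P[...,2]
    def sh(name,m): 
        if m.sum()>3: print(n,name,m.sum(),"x",np.percentile(x[m],[2,50,98]),"y",np.percentile(y[m],[2,50,98]),"z",np.percentile(z[m],[5,50,95]))
    near=(abs(x)<60)&(abs(y)<45)
    sh("bridge",near&(z>60)&(z<70)&(abs(x)<25))
    sh("reartab",(abs(x+101)<20)&(abs(y)<20)&(z>46)&(z<55))
    sh("fronttab",(x<-3)&(x>-20)&(abs(y)<15)&(z>45)&(z<54))
    w=im.min(-1)>180
    sh("rails",w&(abs(y)<45)&(abs(x)<150)&(z>14)&(z<22))
    sh("base",w&(abs(y)<50)&(abs(x)<150)&(z>1)&(z<22)&(x<40))
    sh("basefar",w&(y<-5)&(y>-50)&(abs(x)<160)&(z>1)&(z<22)&(x>60))
    sh("hood",(abs(x-83)<60)&(abs(y-23)<70)&(z>203)&(z<225))
    sh("housing",(x>95)&(x<140)&(abs(y)<20)&(z>19)&(z<35))
    sh("face",(x>85)&(x<140)&(abs(y)<15)&(z>5)&(z<19)&(im.max(-1)<70))
    sh("block",near&False|((im[...,1]>im[...,0]+50)&(im[...,1]>im[...,2]+40)&(abs(x+55)<40)&(abs(y)<25)&(z>24)&(z<40)))
    sh("right objs",(y<-60)&(y>-350)&(x>-130)&(x<150)&(z>60))
```

```text
top bridge 250 x [-3.3  3.5 10.3] y [-35.2  -0.7  35. ] z [61.  63.8 66.7]
top reartab 40 x [-104.5 -100.8  -97.3] y [-9.9  0.5 10.3] z [47.1 48.9 51.6]
top fronttab 30 x [-8.9 -6.  -3.5] y [-8.7  0.6 11. ] z [47.3 50.2 52.8]
top rails 594 x [-116.2  -19.3  117.7] y [-30.5 -24.5  30.8] z [15.  18.  20.9]
top base 1272 x [-146.5  -46.7   38.6] y [-35.9  -6.7  36.2] z [ 2.4  7.5 20.1]
top basefar 455 x [ 61.2  94.2 130.9] y [-35.9 -21.3  -5.6] z [ 3.2  6.9 19.6]
top hood 2073 x [ 49.5  85.2 121.9] y [-17.   22.2  62.3] z [209.4 213.6 216.4]
top housing 68 x [110.6 127.5 133.4] y [-14.4  -2.2   8.4] z [19.9 25.  28.5]
top face 12 x [109.7 111.8 113.6] y [-10.1   3.9  11.4] z [14.6 17.4 18.8]
top block 102 x [-62.5 -52.1 -43.8] y [-13.5   1.   14.1] z [24.5 30.1 33.8]
top right objs 3514 x [-60.5  26.2 116.1] y [-346.  -203.  -165.5] z [  60.3   70.7 1103. ]
scene bridge 242 x [-4.8  1.5  9.4] y [-37.2  -2.6  35.7] z [60.7 63.5 66. ]
scene reartab 54 x [-107.3 -103.9  -99.3] y [-10.5  -0.7  13.1] z [46.3 49.2 51.6]
scene fronttab 49 x [-10.9  -7.8  -3.5] y [-11.7  -1.8  12.3] z [45.7 49.1 51.3]
scene rails 669 x [-120.9  -17.7  117.3] y [-32.1 -25.2  31.1] z [15.1 17.7 20.3]
scene base 1054 x [-148.3  -66.9   37.4] y [-37.4 -25.7  33.2] z [ 2.2  7.6 19.4]
scene basefar 322 x [ 61.9  92.4 129.8] y [-37.4 -29.3  -6.4] z [ 3.7  7.1 19.3]
scene hood 1406 x [ 47.4  79.  119.3] y [-18.7  15.   59.7] z [205.  213.4 215.4]
scene housing 80 x [121.  125.5 132. ] y [-15.5  -2.4  12.9] z [19.7 25.1 28. ]
scene face 64 x [107.2 111.  125.4] y [-14.3  -3.9  11.8] z [ 8.7 14.5 17.9]
scene block 110 x [-64.7 -54.9 -45.3] y [-16.6  -2.2  12.5] z [24.5 29.8 33.4]
scene right objs 2689 x [-24.1  57.  118.5] y [-347.6 -248.9 -166. ] z [ 60.2  65.3 109.6]
```

{"api": "servo_tool", "payload": {
  "rotation": [
    [0,0,-0.025],
    [0,0,-0.05],
    [0,0,-0.08],
    [0,0,-0.11],
    [0,0,-0.135],
    [0,0,-0.165],
    [0,0,-0.19],
    [0,0,-0.19]
  ],
  "slide": [
    [0.14,-0.17,0],
    [0.28,-0.34,0],
    [0.43,-0.51,0],
    [0.57,-0.68,0],
    [0.71,-0.85,0],
    [0.85,-1,0],
    [0.99,-1,0],
    [0.99,-1,0]
  ],
  "grip": [1,1,1,1,1,1,1,1]
}}

```text
clock: 1.1
position: [383.1, 396.6, 230.7]
ee_rot: [0.733, -0.68, 0.0, 0.0]
contact_force: [-0.2, -0.2, -0.2]
gripper_width: 85.7
grasp_force: 0.0
```

{"api": "servo_tool", "payload": {
  "rotation": [
    [0,0,0],
    [0,0,0],
    [0,0,0],
    [0,0,0],
    [0,0,0],
    [0,0,0],
    [0,0,0],
    [0,0,0]
  ],
  "slide": [
    [0.08,-0.19,0],
    [0.16,-0.386,0],
    [0.16,-0.386,0],
    [0.16,-0.386,-0.25],
    [0.16,-0.386,-0.5],
    [0.16,-0.386,-0.7],
    [0.16,-0.386,-0.75],
    [0.16,-0.386,-0.75]
  ],
  "grip": [-0.1,-0.1,-0.1,-0.1,-0.1,-0.1,-0.1,-0.1]
}}

```text
clock: 2.1
position: [413.9, 320.9, 81.5]
ee_rot: [0.735, -0.678, 0.0, 0.0]
contact_force: [-0.2, 0.7, 0.6]
gripper_width: 38.4
grasp_force: 0.0
```

Run:
```python
from h import *
d=save("scene","pics/s1.png");a=cv2.resize(d["image"][170:300,180:360],None,fx=4,fy=4,interpolation=2)
cv2.imwrite("pics/s1c.png",a[:,:,::-1]);s=read_state();print(s["position"],s["gripper_width"])
```

```text
[414.4200409  321.35497876  82.4707103 ] 38.37378197135151
```

View pics/s1c.png

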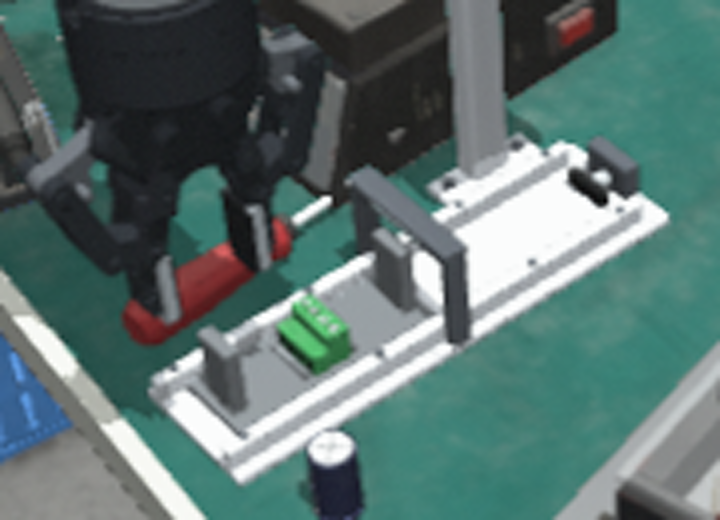

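The fingers hang straight above the rear tab, which is at (222,345) in the crop, and the knuckles are wider than the tips. I'll go down and grip.

{"api": "servo_tool", "payload": {
  "rotation": [
    [0,0,0],
    [0,0,0],
    [0,0,0],
    [0,0,0],
    [0,0,0],
    [0,0,0],
    [0,0,0],
    [0,0,0]
  ],
  "slide": [
    [0,0,-0.1],
    [0,0,-0.2],
    [0,0,-0.235],
    [0,0,-0.235],
    [0,0,-0.235],
    [0,0,-0.235],
    [0,0,-0.235],
    [0,0,-0.235]
  ],
  "grip": [-0.1,-0.1,-0.1,-0.1,-1,-1,-1,-1]
}}

```text
clock: 3.15
position: [414.3, 320.6, 35.4]
ee_rot: [0.734, -0.679, -0.0, -0.001]
contact_force: [-1.6, -1.3, 6.8]
gripper_width: 6.3
grasp_force: 62.5
```

Run:
```python
from h import *
np.set_printoptions(precision=0,suppress=True)
d=save("scene","pics/s2.png");P=cloud(d);s=read_state();print(s["position"],s["gripper_width"],s["grasp_force"],s["contact_force"])
yaw=np.radians(4.4);c,sn=np.cos(yaw),np.sin(yaw)
L=(P[...,:2]-s["position"][:2])@np.array([[c,-sn],[sn,c]]);x,y,z=L[...,0],L[...,1],P[...,2]
for z0 in range(35,150,8):
    m=(abs(x)<90)&(abs(y)<50)&(z>z0)&(z<z0+8)
    m[:, :]&=d["image"].max(-1)<140
    if m.sum()>3: print(z0,m.sum(),np.percentile(x[m],[1,99]),np.percentile(y[m],[1,99]))
a=cv2.resize(d["image"][170:300,180:360],None,fx=4,fy=4,interpolation=2)
cv2.imwrite("pics/s2c.png",a[:,:,::-1])
```

```text
[414. 321.  35.] 6.0461576819961325 62.47781038284302 [-1. -0.  6.]
35 30 [-11.  15.] [-12.  -4.]
43 68 [-18.  14.] [-12.   7.]
51 63 [-18.  16.] [-12.   7.]
59 70 [-19.  16.] [-12.   5.]
67 65 [-18.  14.] [-13.  10.]
75 88 [-32.  31.] [-14.   6.]
83 182 [-37.  38.] [-14.  12.]
91 150 [-43.  41.] [-14.  11.]
99 160 [-49.  48.] [-18.   8.]
107 169 [-55.  53.] [-18.   4.]
115 196 [-62.  59.] [-18.  -2.]
123 305 [-64.  61.] [-19.  13.]
131 257 [-59.  56.] [-21.   8.]
139 187 [-46.  39.] [-20.   7.]
147 82 [-42.  40.] [-13.   9.]
```

View pics/s2c.png

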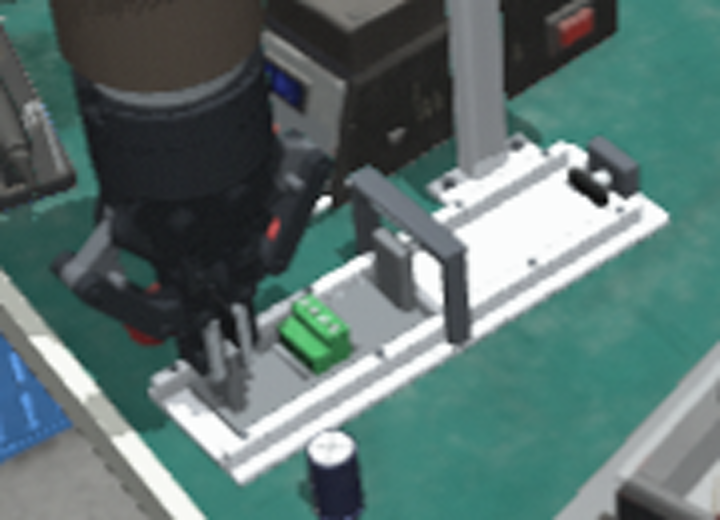

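The rear tab is held (6 mm reading, 62 N), and the fingers stay ±19 mm wide up to z≈72, so they clear the bridge. I'll push 73 mm along the lane.

{"api": "servo_tool", "payload": {
  "rotation": [
    [0,0,0],
    [0,0,0],
    [0,0,0],
    [0,0,0],
    [0,0,0],
    [0,0,0],
    [0,0,0],
    [0,0,0]
  ],
  "slide": [
    [0.02,0.0015,0],
    [0.06,0.0045,0],
    [0.1,0.0075,0],
    [0.14,0.0105,0],
    [0.18,0.0135,0],
    [0.21,0.016,0],
    [0.225,0.017,0],
    [0.225,0.017,0]
  ],
  "grip": [-1,-1,-1,-1,-1,-1,-1,-1]
}}

```text
clock: 4.2
position: [457.7, 322.9, 35.4]
ee_rot: [0.734, -0.679, -0.0, 0.001]
contact_force: [-6.2, -0.9, 9.9]
gripper_width: 6.3
grasp_force: 63.0
```

{"api": "servo_tool", "payload": {
  "rotation": [
    [0,0,0],
    [0,0,0],
    [0,0,0],
    [0,0,0],
    [0,0,0],
    [0,0,0],
    [0,0,0],
    [0,0,0]
  ],
  "slide": [
    [0.02,0.0015,0],
    [0.05,0.004,0],
    [0.08,0.006,0],
    [0.11,0.0085,0],
    [0.13,0.01,0],
    [0.139,0.0105,0],
    [0.139,0.0105,0],
    [0.139,0.0105,0]
  ],
  "grip": [-1,-1,-1,-1,-1,-1,-1,-1]
}}

```text
clock: 5.2
position: [485.3, 325.0, 35.5]
ee_rot: [0.734, -0.679, -0.0, 0.001]
contact_force: [-7.0, -1.7, 9.1]
gripper_width: 6.5
grasp_force: 63.0
```

Run:
```python
from h import *
np.set_printoptions(precision=1,suppress=True)
s=read_state();print(s["position"],s["gripper_width"],s["grasp_force"],s["contact_force"],s["joints"])
d=save("scene","pics/s3.png")
a=cv2.resize(d["image"][150:300,180:360],None,fx=4,fy=4,interpolation=2)
cv2.imwrite("pics/s3c.png",a[:,:,::-1])
```

```text
[485.3 325.   35.5] 6.503254048337588 62.984506487846375 [-7.  -1.7  9.1] [ 0.9  0.5 -0.3 -0.  -0.7 -0.8]
```

View pics/s3c.png

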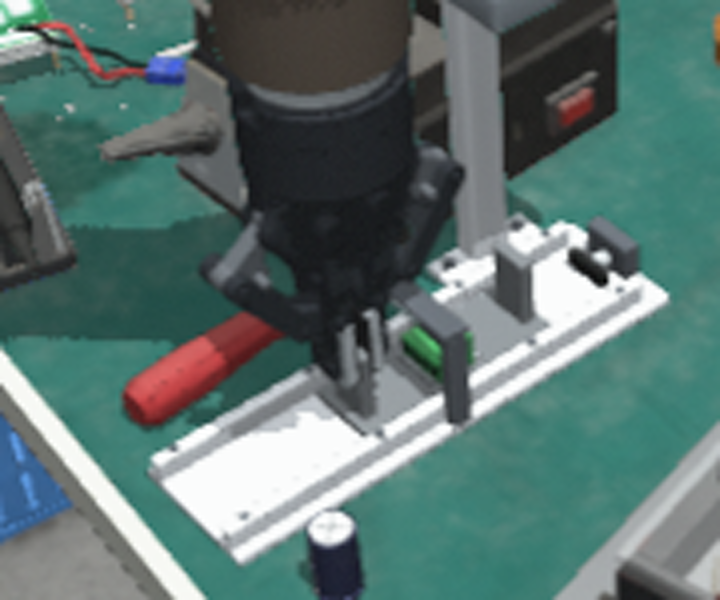

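The carrier is well through: the front tab is past the bridge and the block is in place just before it. The rear tab is at about lane −33. I'll release gently, because the front finger is close to the bridge, then lift and step to −y.

{"api": "servo_tool", "payload": {
  "rotation": [
    [0,0,0],
    [0,0,0],
    [0,0,0],
    [0,0,0],
    [0,0,0],
    [0,0,0],
    [0,0,0],
    [0,0,0]
  ],
  "slide": [
    [-0.006,0,0],
    [-0.006,0,0],
    [-0.006,0,0],
    [-0.006,0,0],
    [-0.006,0,0.1],
    [-0.006,0,0.25],
    [-0.006,0,0.4],
    [-0.006,0,0.4]
  ],
  "grip": [-0.67,-0.67,-0.67,-0.67,-0.67,-0.67,-0.67,-0.67]
}}

```text
clock: 6.25
position: [486.9, 326.9, 117.0]
ee_rot: [0.734, -0.679, 0.0, -0.003]
contact_force: [0.3, 0.0, -1.7]
gripper_width: 14.0
grasp_force: 0.0
```

{"api": "servo_tool", "payload": {
  "rotation": [
    [0,0,0],
    [0.015,0.001,0],
    [0.04,0.003,0],
    [0.065,0.005,0],
    [0.097,0.0075,0],
    [0.097,0.0075,0],
    [0.097,0.0075,0],
    [0.097,0.0075,0]
  ],
  "slide": [
    [0,-0.1,0.05],
    [0,-0.2,0.1],
    [0,-0.3,0.13],
    [0.1,-0.35,0.13],
    [0.2,-0.35,0.13],
    [0.35,-0.35,0.13],
    [0.503,-0.303,0.126],
    [0.503,-0.303,0.126]
  ],
  "grip": [-0.67,-0.67,-0.67,-0.4,-0.4,-0.4,-0.4,-0.4]
}}

```text
clock: 7.25
position: [587.1, 263.8, 137.9]
ee_rot: [0.699, -0.648, -0.221, -0.204]
contact_force: [0.2, 0.1, 0.3]
gripper_width: 25.9
grasp_force: 0.0
```

Run:
```python
from h import *
np.set_printoptions(precision=2,suppress=True)
s=read_state();Q=R.from_quat(s["ee_rot"]).as_matrix();print(s["position"],s["gripper_width"],s["contact_force"],s["joints"]);print(Q)
yaw=np.radians(4.4);c,sn=np.cos(yaw),np.sin(yaw);o=np.array([518.5,327.7])
for n in("scene","top"):
    d=save(n,f"pics/{n}4.png");P=cloud(d);L=(P[...,:2]-o)@np.array([[c,-sn],[sn,c]]);x,y,z=L[...,0],L[...,1],P[...,2]
    for nm,x0 in(("rear",-34),("front",63)):
        m=(abs(x-x0)<15)&(abs(y)<16)&(z>44)&(z<54)
        if m.sum(): print(n,nm,m.sum(),np.percentile(x[m],[2,50,98]),np.percentile(y[m],[2,50,98]))
d=dict(np.load("pics/scene4.npz"));a=cv2.resize(d["image"][120:280,180:370],None,fx=3.7,fy=3.7,interpolation=2)
cv2.imwrite("pics/s4c.png",a[:,:,::-1])
```

```text
[587.08 263.79 137.94] 25.862451198637675 [0.23 0.11 0.28] [ 0.36  0.48  0.02 -0.69 -1.04  0.06]
[[ 0.06 -1.   -0.04]
 [-0.82 -0.08  0.57]
 [-0.57  0.   -0.82]]
scene rear 58 [-38.35 -34.59 -29.64] [-11.71  -1.04   9.94]
scene front 52 [57.89 60.57 65.98] [-11.73  -2.51  10.4 ]
top rear 42 [-35.87 -32.19 -28.62] [-10.38  -0.07  10.27]
top front 42 [59.48 62.72 67.25] [-9.55  0.5  10.98]
```

View pics/s4c.png

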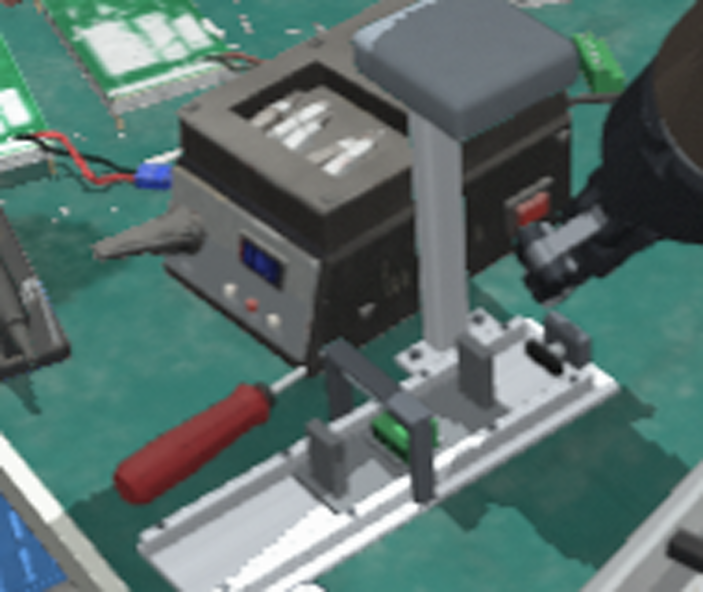

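Tilt reached. The front tab stands free under the hood at (477,370) in the crop, at lane ≈ +62. I'll approach along the tool axis and grip.

{"api": "servo_tool", "payload": {
  "rotation": [
    [0,0,0],
    [0,0,0],
    [0,0,0],
    [0,0,0],
    [0,0,0],
    [0,0,0],
    [0,0,0],
    [0,0,0]
  ],
  "slide": [
    [-0.0055,0.07,-0.1],
    [-0.011,0.14,-0.2],
    [-0.0165,0.21,-0.3],
    [-0.022,0.28,-0.4],
    [-0.025,0.33,-0.47],
    [-0.0285,0.36,-0.515],
    [-0.0285,0.372,-0.53],
    [-0.0285,0.372,-0.53]
  ],
  "grip": [-0.4,-0.4,-0.4,-0.4,-0.4,-0.4,-0.4,-0.4]
}}

```text
clock: 8.35
position: [580.7, 339.4, 33.8]
ee_rot: [0.7, -0.647, -0.221, -0.205]
contact_force: [0.3, 0.8, 0.7]
gripper_width: 25.5
grasp_force: 0.0
```

Run:
```python
from h import *
np.set_printoptions(precision=2,suppress=True)
s=read_state();print(s["position"],s["gripper_width"],s["contact_force"])
d=save("scene","pics/scene5.png");a=cv2.resize(d["image"][120:280,220:370],None,fx=3.7,fy=3.7,interpolation=2)
cv2.imwrite("pics/s5c.png",a[:,:,::-1])
```

```text
[580.74 339.39  33.75] 25.537240431891565 [0.3  0.75 0.73]
```

View pics/s5c.png

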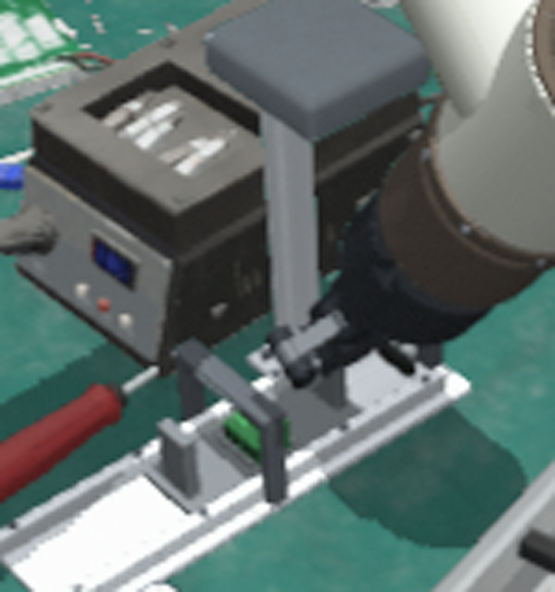

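The fingers straddle the front tab with no contact force. I'll close, then slide 29 mm.

{"api": "servo_tool", "payload": {
  "rotation": [
    [0,0,0],
    [0,0,0],
    [0,0,0],
    [0,0,0],
    [0,0,0]
  ],
  "slide": [
    [0,0,0],
    [0,0,0],
    [0,0,0],
    [0,0,0],
    [0,0,0]
  ],
  "grip": [-1,-1,-1,-1,-1]
}}

```text
clock: 9.02
position: [580.9, 339.2, 34.4]
ee_rot: [0.7, -0.647, -0.22, -0.205]
contact_force: [-0.2, -3.0, 6.0]
gripper_width: 6.5
grasp_force: 61.2
```

{"api": "servo_tool", "payload": {
  "rotation": [
    [0,0,0],
    [0,0,0],
    [0,0,0],
    [0,0,0],
    [0,0,0],
    [0,0,0],
    [0,0,0],
    [0,0,0]
  ],
  "slide": [
    [0.015,0.0012,0],
    [0.04,0.003,0],
    [0.065,0.005,0],
    [0.09,0.007,0],
    [0.115,0.009,0],
    [0.135,0.0104,0],
    [0.145,0.011,0],
    [0.145,0.011,0]
  ],
  "grip": [-1,-1,-1,-1,-1,-1,-1,-1]
}}

```text
clock: 10.02
position: [606.5, 342.8, 34.5]
ee_rot: [0.7, -0.647, -0.224, -0.203]
contact_force: [-6.2, 0.0, 8.1]
gripper_width: 6.4
grasp_force: 61.3
```

{"api": "servo_tool", "payload": {
  "rotation": [
    [0,0,0],
    [0,0,0]
  ],
  "slide": [
    [0.01,0.0008,0],
    [0.01,0.0008,0]
  ],
  "grip": [-1,-1]
}}

```text
clock: 10.28
position: [608.5, 342.9, 34.5]
ee_rot: [0.7, -0.647, -0.224, -0.203]
contact_force: [-7.2, -0.8, 8.7]
gripper_width: 6.6
grasp_force: 61.3
```

```bash
cat > m.py <<'E'
from h import *
import sys
np.set_printoptions(precision=2,suppress=True)
s=read_state();print(s["position"],s["gripper_width"],s["grasp_force"],s["contact_force"])
yaw=np.radians(4.4);c,sn=np.cos(yaw),np.sin(yaw);o=np.array([518.5,327.7])
print("tcp lane",(s["position"][:2]-o)@np.array([[c,-sn],[sn,c]]))
for n in("scene","top"):
    d=save(n,f"pics/{n}{sys.argv[1]}.png");P=cloud(d);L=(P[...,:2]-o)@np.array([[c,-sn],[sn,c]]);x,y,z=L[...,0],L[...,1],P[...,2];im=d["image"]
    m=(abs(x+3)<30)&(abs(y)<16)&(z>44)&(z<54)
    if m.sum(): print(n,"rear",m.sum(),np.percentile(x[m],[2,50,98]))
    m=(x>90)&(x<118)&(abs(y)<13)&(z>8)&(z<21)&(im.max(-1)<60)
    if m.sum(): print(n,"face",m.sum(),np.percentile(x[m],[2,20,50,98]))
E
python3 m.py 6
```

```text
[608.48 342.93  34.48] 6.592203585845409 61.280858516693115 [-7.17 -0.8   8.67]
tcp lane [90.89  8.28]
scene rear 55 [-10.3   -7.69  -1.71]
scene face 31 [105.23 106.   106.96 110.25]
```

Friction runs at about 7 N. The front end is about 7 mm short of the face, so I'll creep forward and watch the force.

{"api": "servo_tool", "payload": {
  "rotation": [
    [0,0,0],
    [0,0,0],
    [0,0,0],
    [0,0,0]
  ],
  "slide": [
    [0.01,0.0008,0],
    [0.02,0.0015,0],
    [0.025,0.002,0],
    [0.025,0.002,0]
  ],
  "grip": [-1,-1,-1,-1]
}}

```text
clock: 10.88
position: [613.3, 343.3, 34.5]
ee_rot: [0.701, -0.647, -0.224, -0.203]
contact_force: [-6.6, -0.1, 8.3]
gripper_width: 6.3
grasp_force: 61.3
```

{"api": "servo_tool", "payload": {
  "rotation": [
    [0,0,0],
    [0,0,0]
  ],
  "slide": [
    [0.01,0.0008,0],
    [0.01,0.0008,0]
  ],
  "grip": [-1,-1]
}}

```text
clock: 11.12
position: [615.6, 343.5, 34.5]
ee_rot: [0.7, -0.647, -0.224, -0.203]
contact_force: [-5.8, -0.1, 8.8]
gripper_width: 6.4
grasp_force: 61.3
```

{"api": "servo_tool", "payload": {
  "rotation": [
    [0,0,0],
    [0,0,0]
  ],
  "slide": [
    [0.005,0.0004,0],
    [0.005,0.0004,0]
  ],
  "grip": [-1,-1]
}}

```text
clock: 11.38
position: [615.6, 343.5, 34.5]
ee_rot: [0.701, -0.646, -0.224, -0.202]
contact_force: [-8.1, -1.3, 9.1]
gripper_width: 6.5
grasp_force: 61.5
```

{"api": "servo_tool", "payload": {
  "rotation": [
    [0,0,0],
    [0,0,0]
  ],
  "slide": [
    [0.005,0.0004,0],
    [0.005,0.0004,0]
  ],
  "grip": [-1,-1]
}}

```text
clock: 11.62
position: [616.8, 343.6, 34.5]
ee_rot: [0.701, -0.646, -0.224, -0.202]
contact_force: [-7.7, -0.1, 9.8]
gripper_width: 6.7
grasp_force: 61.5
```

```bash
python3 m.py 7
```

```text
[616.82 343.58  34.46] 6.7455405881119415 61.45364999771118 [-7.67 -0.15  9.78]
tcp lane [99.24  8.29]
scene rear 11 [-1.28 -0.67 -0.23]
scene face 17 [103.54 107.38 108.51 110.81]
```

{"api": "servo_tool", "payload": {
  "rotation": [
    [0,0,0],
    [0,0,0]
  ],
  "slide": [
    [0.005,0.0004,0],
    [0.005,0.0004,0]
  ],
  "grip": [-1,-1]
}}

```text
clock: 11.98
position: [617.0, 343.6, 34.5]
ee_rot: [0.701, -0.646, -0.225, -0.202]
contact_force: [-9.9, -1.3, 9.6]
gripper_width: 6.4
grasp_force: 61.7
```

{"api": "servo_tool", "payload": {
  "rotation": [
    [0,0,0],
    [0,0,0]
  ],
  "slide": [
    [0.005,0.0004,0],
    [0.005,0.0004,0]
  ],
  "grip": [-1,-1]
}}

```text
clock: 12.22
position: [617.7, 343.7, 34.5]
ee_rot: [0.701, -0.646, -0.225, -0.202]
contact_force: [-8.7, -1.6, 10.4]
gripper_width: 6.5
grasp_force: 61.7
```

```bash
python3 m.py 8
python3 - <<'E'
import cv2,numpy as np
r=[]
for k in(6,7,8):
    i=cv2.imread(f"pics/scene{k}.png")[190:240,300:350];r.append(cv2.resize(i,None,fx=5.2,fy=8,interpolation=2))
cv2.imwrite("pics/cmp.png",np.hstack(r))
E
```

```text
[617.72 343.7   34.5 ] 6.502494021617599 61.67812943458557 [-8.68 -1.58 10.42]
tcp lane [100.15   8.34]
scene rear 7 [-1.64  0.01  1.01]
scene face 19 [102.43 107.75 108.6  110.92]
```

View pics/cmp.png

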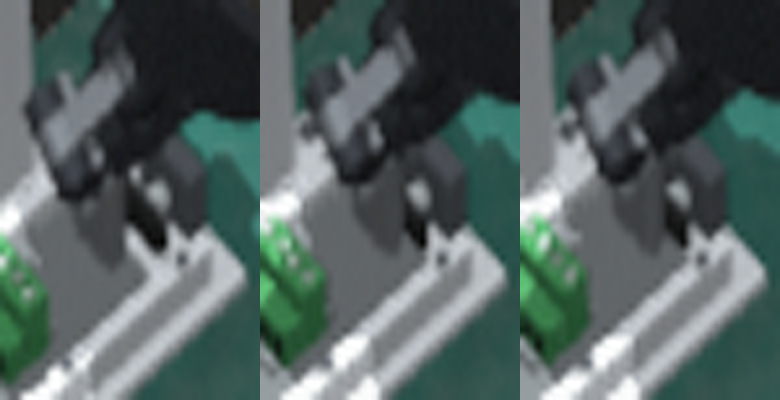

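The front end now meets the black face: in the last two frames the gap is gone, and the force is rising. I'll take one more millimetre, then unload the arm's lag and open.

{"api": "servo_tool", "payload": {
  "rotation": [
    [0,0,0],
    [0,0,0],
    [0,0,0]
  ],
  "slide": [
    [0.006,0.0005,0],
    [0.006,0.0005,0],
    [0.006,0.0005,0]
  ],
  "grip": [-1,-1,-1]
}}

```text
clock: 12.7
position: [618.3, 343.7, 34.5]
ee_rot: [0.701, -0.646, -0.226, -0.201]
contact_force: [-11.4, -1.8, 10.8]
gripper_width: 6.5
grasp_force: 61.8
```

{"api": "servo_tool", "payload": {
  "rotation": [
    [0,0,0],
    [0,0,0],
    [0,0,0],
    [0,0,0],
    [0,0,0],
    [0,0,0]
  ],
  "slide": [
    [-0.012,-0.001,0],
    [-0.024,-0.002,0],
    [-0.024,-0.002,0],
    [-0.024,-0.002,0],
    [-0.024,-0.002,0],
    [-0.024,-0.002,0]
  ],
  "grip": [-1,-0.5,-0.5,-0.5,-0.5,-0.5]
}}

```text
clock: 13.45
position: [619.0, 342.2, 33.3]
ee_rot: [0.7, -0.648, -0.221, -0.204]
contact_force: [0.1, -0.8, -0.3]
gripper_width: 21.4
grasp_force: 0.0
```

```bash
python3 m.py 9
```

```text
[618.99 342.24  33.32] 21.36284213644955 0.0 [ 0.08 -0.84 -0.29]
tcp lane [101.31   6.79]
scene rear 13 [-2.35 -1.13  0.12]
scene face 14 [103.05 106.64 107.51 111.16]
```

Released with no contact. I'll retreat along the tool axis.

{"api": "servo_tool", "payload": {
  "rotation": [
    [0,0,0],
    [0,0,0],
    [0,0,0],
    [0,0,0],
    [0,0,0],
    [0,0,0],
    [0,0,0],
    [0,0,0]
  ],
  "slide": [
    [0.0022,-0.028,0.04],
    [0.0066,-0.084,0.12],
    [0.0137,-0.175,0.25],
    [0.0219,-0.28,0.4],
    [0.03,-0.385,0.55],
    [0.035,-0.49,0.7],
    [0.035,-0.55,0.75],
    [0.035,-0.55,0.75]
  ],
  "grip": [-0.5,-0.5,-0.5,-0.5,-0.5,-0.5,-0.5,-0.5]
}}

```text
clock: 14.55
position: [626.1, 231.4, 184.6]
ee_rot: [0.7, -0.648, -0.22, -0.205]
contact_force: [-1.3, 0.4, -0.2]
gripper_width: 21.4
grasp_force: 0.0
```

```bash
python3 m.py 10
python3 - <<'E'
from h import *
import cv2,numpy as np
for n in("scene","top"):
    im=cv2.imread(f"pics/{n}10.png")
    if n=="scene": a=cv2.resize(im[150:290,200:360],None,fx=3,fy=3,interpolation=2)
    else: b=cv2.resize(im[150:300,200:300],(280,420),interpolation=2)
cv2.imwrite("pics/fin.png",np.hstack([a,b]))
for n in("scene",):
    P=cloud(dict(np.load(f"pics/{n}10.npz")));c,s=np.cos(.0768),np.sin(.0768)
    L=(P[...,:2]-[518.5,327.7])@np.array([[c,-s],[s,c]]);x,y,z=L[...,0],L[...,1],P[...,2]
    m=(abs(x-98)<14)&(abs(y)<16)&(z>40)&(z<54);print("front tab",m.sum(),np.percentile(x[m],[2,50,98]))
E
```

```text
[626.13 231.45 184.62] 21.393016925109713 0.0 [-1.27  0.42 -0.16]
tcp lane [  99.93 -104.23]
scene rear 12 [-1.83 -1.13  0.11]
scene face 15 [103.59 107.28 108.4  110.34]
top face 27 [ 95.89 107.92 109.65 111.97]
front tab 66 [ 93.63800976  96.86988367 102.22966386]
```

View pics/fin.png

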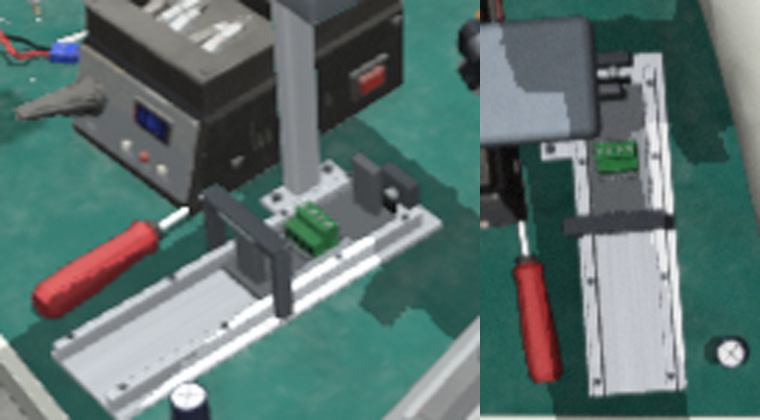

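The carrier rests against the buffer face, with the block between its ribs. The driver and capacitor look untouched, and the arm is clear.

```bash
python3 -c "from bench import job_done; print(job_done())"
```

```text
the job is handed in; nothing more can be done
None
```

I slid the carrier under the bridge by its rear tab, then on by its front tab until it lightly pressed the buffer (about 2–3 mm, estimated), let go and handed the job in; the last images show the block in place, the carrier at the buffer face and the arm clear.

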